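# Hold a clean insulator in the ioniser's air stream with the tongs

### The job

Take the tongs from their rest, close them on the tall white insulator standing on the wash tray, and hold it up with them in the air stream of the ionising blower: in front of the middle of the round grille and about 10 cm away from it. The insulator has been cleaned, so touch it with the tongs only, never with the fingers, and do not drop it; leave all the other things where they are. Finish while still holding it there, keeping still: nothing is put down or let go.

Things in the scene. Friction and masses are not known exactly. Their poses are not given: they have to be found in the camera images.
- tongs: Steel spring tongs, 226 mm long, 0.1 kg, lying flat and open on their rest, the two arms side by side. Origin: on the mid-line, on the underside, midway between the two black grips; x runs along the tongs to the jaws, z up. Grips: black pads with upright outer faces, x from -28 to +28 mm, 22 mm high from the underside up, 58 to 60 mm over their outer faces when open. The hinge end is at x = -93 mm.
- jaws (a point): Midway between the jaws, 115 mm ahead of the tongs' origin, 11 mm above the underside. The jaws are white plastic, x from 98 to 132 mm, 12 mm high with this point at mid height, each a shallow V hollow in plan that centres a round thing here. Open, they stand 60 mm apart in the hollow, 50 mm at its ends, and 69 mm over their outsides.
- tongs_left (a joint): Turn of the left (+y) arm about its upright pin, 75 mm behind the tongs' origin: 0 open, grows as it is squeezed, about 0.09 rad on the insulator's waist. The springs push back with 4 N at the grips when open, 6 to 7 N when closed on the insulator; the jaws press with 0.4 of what the grips get beyond that, so 20 to 30 N on the grips holds it firmly.
- tongs_right (a joint): Turn of the right (-y) arm, likewise. Squeezing the grips turns both arms equally: for each mm that the grips come together the jaws come together 2.5 mm. With the grips squeezed to 54 mm over their outer faces the springs hold the tongs well between the fingers and the hollow is still 50 mm wide; at about 45 mm the jaws meet the insulator's waist.
- tong_rest: Fixed bench rest for the tongs: steel plate 150 x 84 x 3 mm with two cross bars 22 mm high, 8 mm thick, at x = -55 and +55 mm, with end lips at y = -44 and +44 mm rising to 30 mm (the bars are 91 mm long over the lips). The tongs lie on the bars; between the bars there is free room beside the grips down to the plate. Origin: middle of its underside; x along the tongs.
- insulator: The tall white ceramic post insulator, 50 mm high with its short brass stud, 0.05 kg, standing upright on the tray, round: foot flange 32 mm in diameter (0 to 9 mm up), waist 24 mm in diameter (10 to 36 mm up), head flange 32 mm in diameter (37 to 44.5 mm up), brass stud 9 mm in diameter on top. Origin: middle of its underside.
- insulator_mid (a point): The middle of the insulator's waist, on its axis, 23 mm above its underside.
- tray: Fixed perforated steel wash tray on feet, 130 x 230 mm in x and y, floor 14 mm above the bench, rim 20 mm above the bench. Three white ceramic parts stand on it in a row along its y, about 70 mm apart, near x = 0, in any order. Origin: middle of its underside on the bench.
- ioniser: Fixed ionising blower, white housing 80 mm deep, 150 mm wide, 210 mm high in a dark yoke with side knobs (200 mm over the knobs) on a foot 120 x 172 mm, carrying handle to 228 mm. It is running. Origin: middle of its underside; its x axis points backwards, so the grille faces along its -x; y is its width, z up.
- ioniser_outlet (a point): Middle of the round grille (118 mm in diameter) on the blower's front face, 120 mm above the bench; axes as the blower's: the air leaves along -x. The guard wires stand 5 mm proud of the face.
- ring_bush: White ceramic ring on the tray, 34 mm outside diameter, 18 mm bore, 18 mm high. Origin: middle of its underside. To be left alone.
- low_bush: Low white ceramic bush on the tray, foot 30 mm in diameter, neck 20 mm, 22 mm high. Origin: middle of its underside. To be left alone.
- bottle: White bottle, 64 mm in diameter, 160 mm high, on the right of the bench. Bystander; origin: middle of its underside.
- screwdriver: Screwdriver with black handle lying at the right of the bench. Bystander; origin: underside, below its middle.
- screw_bin: Yellow bin of screws, 120 x 85 x 50 mm, at the far side. Bystander; origin: middle of its underside.
- wire_spool: Spool of copper wire standing flat, 80 mm in diameter, 50 mm high, at the far side. Bystander; origin: middle of its underside.
- multimeter: Black multimeter lying flat, 170 x 82 x 34 mm (knob to 45 mm), at the far side. Bystander; origin: middle of its underside.
- jar: Small glass jar with white cap, 40 mm in diameter, 45 mm high, near the robot on the left. Bystander; origin: middle of its underside.
Not all that is in view belongs to the job. Leave any turquoise look-alike of the insulator alone.

How it is judged:
On the way, in this order (a step that is already met when the one before it is completed fails the run):
1. the tongs are lifted off their rest in the fingers (contact force between the fingers and tongs above 1 N and contact force between tongs and tong_rest below 0.05 N and height (world z) of tongs above 0.028 m), for 0.1 s.
2. the insulator is lifted clear of the tray in the jaws of the tongs (contact force between tongs and insulator above 0.5 N and contact force between the fingers and tongs above 1 N and height (world z) of insulator_mid above 0.065 m and contact force between insulator and tray below 0.05 N), for 0.2 s.
At the end, for the whole second after the job is handed in: Tongs held in the fingers (over 1 N), insulator held still in the tongs alone (over 0.5 N), mid-waist 55 to 145 mm ahead of the blower's face and within 30 mm of the grille's middle sideways and in height; tongs and insulator rest on nothing; other things within 30 mm of their places (contact force between tongs and insulator above 0.5 N and contact force between the fingers and tongs above 1 N and x of insulator_mid in the frame of ioniser_outlet between -0.145 and -0.055 m and y of insulator_mid in the frame of ioniser_outlet between -0.03 and 0.03 m and z of insulator_mid in the frame of ioniser_outlet between -0.03 and 0.03 m and linear speed of insulator below 0.03 m/s and contact force between the fingers and insulator below 0.05 N and contact force between each of insulator, tongs and tray below 0.05 N and contact force between each of insulator, tongs and ioniser below 0.05 N and contact force between tongs and tong_rest below 0.05 N and distance of each of ring_bush, low_bush, bottle, screwdriver, screw_bin, wire_spool, multimeter, jar from where it was at the start of the episode below 0.03 m); the arm keeps its last pose, push and grip.
It fails at once if the fingers or the arm touch the clean insulator (contact force between any of the fingers, the arm and insulator above 0.2 N).
It fails at once if the insulator falls off the tray onto the bench (height (world z) of insulator_mid below 0.024 m).
It fails at once if another thing is pushed more than 30 mm from its place (distance of any of ring_bush, low_bush, bottle, screwdriver, screw_bin, wire_spool, multimeter, jar from where it was at the start of the episode above 0.03 m).
It also fails if it takes over 48 s, if anything falls off the work surface, if the arm or the gripper's body presses on something with over 40 N, if the wrist force passes 120 N, or if a joint passes its speed limit or range.

### The arm

A 6-joint arm with a two-finger parallel gripper is mounted at the origin on the work surface. World frame = base frame: x ahead of the robot, y to its left, z up, the work surface at z = 0. Lengths are in m, angles in rad, forces in N, time in s.
With the tool pointing down it reaches from about 0.15 to 0.775 m from the base axis. Payload 6.1 kg.
Tool frame: the origin (TCP) lies between the finger pads; the fingertips stand 11 mm ahead of it and the grasp point (between the pads) lies 8 mm behind it; z points along the fingers, y is the line along which they close (so a half turn about z gives the same grasp; the last joint's range is limited). The gripper opens to 85 mm and grips with 20 to 120 N. Pads are 22 mm wide; open, the fingers measure 114 mm over their backs; the gripper's body (76 mm by 85 mm) begins 54 mm behind the grasp point. The pads swing forward as they close: fully open they stand 13 mm farther back than shut.
Start: joints at [-1.145, 0.126, -0.04, 1.405, 0, 1.571], TCP at [0.217, -0.478, 0.242] pointing down, gripper open.
Joint ranges: [-2.72, 2.72], [-0.95, 1.95], [-1.27, 1.35], [-1.78, 2.02], [-1.46, 1.47], [-3.14, 3.14]. Speed limits (rad/s): [2.39, 2.39, 3.01, 3.14, 3.14, 3.14].

### API

Orientations are given as a unit quaternion [x, y, z, w].
In Python, from cell import bot gives the robot as it stands. The module is installed in compiled form; this text tells all that it offers.
- The arm moves only by the tool play_rows, never from a script. Its argument "targets" is a list of rows, each an object of numbers: "tx", "ty", "tz": the shift along the tool's x, y, z in m; "ax", "ay", "az": the turn, a rotation vector about the tool's x, y, z in rad; "fingers": the finger opening in m, from 0 to 0.0854. A call has 1 to 10 rows; each row shifts and turns the commanded pose from where the row before left it, along the tool's axes as they then stand; what a row does not reach is not made up. A row lasts 1/10 s, in which the tool goes at most 50 mm and 8.59 degrees, less where a joint would pass 70% of its speed; a pose out of reach is approached as far as the arm can. A call is refused whole if a number of a shift passes 0.05 or a number of a turn 0.15, either way. A call with a gripper value outside its range is refused whole. The fingers move at their own pace and stop on an object; "grip_force" is the grip in N (left out, the last holds). Time passes only in rows, so rows that do not move let the fingers close. It gives the time, the measured TCP pose, the force, the opening and the grip force at its end, in the units of the state.
- bot.get_obs(): the state, without advancing time (a new reading comes with each control period).
- bot.camera(name): name is "scene" or "top" or "wrist"; returns a dict with "frame" (384x512x3 uint8, red, green, blue), "depth" (384x512 float32, m along the optical axis (not along the pixel's ray), 0 where there is no reading), "fovy" (degrees; the focal length in pixels is half the picture's height over the tangent of half this angle, whatever the lens; pixels are square), "cx", "cy" (the principal point, pixels), "R" (3x3) and "t" (3): a world point X has camera coordinates R X + t; the wrist camera has in their place "T_tool_cam" (4x4, takes a point from camera to tool coordinates, whose origin is the TCP and whose axes are the flange's). Camera axes: x right, y down, z forward; pixel columns grow to the right and rows downward; lengths in m; the calibration is good to about 2 mm. The wrist camera is an equidistant fisheye: a pixel r from the principal point sees the ray r / f radians off the axis. A picture is of the moment at which its call begins: read the wrist's pose just before it.
- bot.hand_in(): hands the job in; it is judged then, once.
Trained networks look in a picture, given as the dict that the camera call returned (one of the last four; its "shot" number tells which), for a name from the list of things; names that differ only in an ending like _2 or _b are one class to them, and where a whole thing is asked for, a point or a joint stands for the part that bears it (a point fixed in the world has none). Each returns a list of dicts, best first, with "conf" (0 to 1); they miss things now and then, are a little off and sometimes report something else, mostly with a low value. They report only what shows in the picture. A call takes as long as a camera call. They do not tell look-alikes from the thing itself.
- bot.trace(name, picture): "mask" (384x512 bool, what is visible of it) and "at" ([column, row] in pixels, amid what is visible of it).
- bot.tip_of(name, picture): "at" ([column, row] in pixels: a listed point, or the origin of a listed thing).
The state is a dict: "clock": time; "joint_positions": joint angles; "qvel": joint speeds; "tau": joint torques, N m; "tool_pos": TCP position; "tool_rot": TCP orientation; "force": force on the tool from outside, world axes, zero at the start; "ft_torque": the same for the moment, N m; "grip_width": finger opening in m; "grasp_force": force on a finger pad.
Only numpy, scipy, OpenCV 4.12 (cv2) and the standard library are available. Lean on these libraries where they do the work, as an engineer would, in place of code of your own. Each camera call takes 0.05 s, during which the arm holds its last target. There are 200 camera calls.

## Working session

There is one attempt and no reset: what is moved stays moved. The work goes in short steps, Python scripts to look and compute and a tool call to move; the robot and the scene stay as the last step left them, time stands still between calls to the robot, and variables do not carry over. Pictures are saved under pics/ and viewed, at most 10 in all, crops included, and the job is handed in when it is done.

Besides the shell and the picture viewer there is one more tool, called as name([rows], argument=value, ...), one row to a line, values as JSON. play_rows: Moves the arm, as the interface text tells. Its arguments: {"type":"object","properties":{"targets":{"type":"array","items":{"type":"object","properties":{"tx":{"type":"number"},"ty":{"type":"number"},"tz":{"type":"number"},"ax":{"type":"number"},"ay":{"type":"number"},"az":{"type":"number"},"fingers":{"type":"number"}}}},"grip_force":{"type":"number"}},"required":["targets"]}

```bash
mkdir -p pics; cat > h.py <<'E'
import numpy as np, cv2
from cell import bot
from scipy.spatial.transform import Rotation as Ro
def world(p,uv,depth=None,z=None):
    f=p['frame'].shape[0]/2/np.tan(np.radians(p['fovy'])/2)
    d=np.array([(uv[0]-p['cx'])/f,(uv[1]-p['cy'])/f,1.])
    R=np.array(p['R']);t=np.array(p['t'])
    c=-R.T@t; w=R.T@d
    if z is not None: return c+w*(z-c[2])/w[2]
    return c+w*depth
def cloud(p,mask):
    v,u=np.nonzero(mask&(p['depth']>0)); f=p['frame'].shape[0]/2/np.tan(np.radians(p['fovy'])/2)
    d=p['depth'][v,u]; X=np.c_[(u-p['cx'])/f*d,(v-p['cy'])/f*d,d]
    return (X-np.array(p['t']))@np.array(p['R'])
E
python3 - <<'E'
from h import *
o=bot.get_obs();print(o)
for c in ['top','scene']:
    p=bot.camera(c); cv2.imwrite(f'pics/{c}0.png',cv2.resize(p['frame'][:,:,::-1],(800,600)))
    print(c,p['fovy'],-np.array(p['R']).T@p['t'])
    for n in ['tongs','jaws','tong_rest','insulator','insulator_mid','ioniser','ioniser_outlet','ring_bush','low_bush','tray']:
        for r in bot.tip_of(n,p)[:3]:
            print(n,'tip',np.round(r['at'],1),round(r['conf'],2),end=' ')
        print()
        for r in bot.trace(n,p)[:2]:
            X=cloud(p,r['mask'])
            if len(X): print('   ',np.round(r['at'],0),round(r['conf'],2),len(X),'med',np.round(np.median(X,0),3),'lo',np.round(np.percentile(X,3,0),3),'hi',np.round(np.percentile(X,97,0),3))
E
```

```text
{'clock': 0.0, 'joint_positions': array([-1.14498628e+00,  1.26370304e-01, -4.06258417e-02,  1.40536479e+00,
       -4.80011917e-06,  1.57081465e+00]), 'qvel': array([ 0.00095417,  0.00056447, -0.00142858, -0.00123066, -0.00071497,
       -0.00011006]), 'tau': array([ 1.99155329e-03, -4.35913110e+01,  3.52923703e+01,  1.73191127e-02,
        1.26074417e-05,  7.59018747e-06]), 'tool_pos': array([ 0.21669591, -0.47777065,  0.24152536]), 'tool_rot': array([ 9.77422844e-01,  2.11291202e-01, -1.67654339e-04, -7.64133990e-04]), 'force': array([-0.49183066, -0.83822142,  1.24993779]), 'ft_torque': array([-0.01533767, -0.01254985, -0.02105815]), 'grasp_force': 0.0, 'grip_width': 0.0853654368175596}
top 49.39561282138446 [ 0.50223969 -0.01017669  1.56939163]
tongs tip [332.9 216.3] 0.68 
    [324. 213.] 0.68 182 med [ 0.465 -0.289  0.041] lo [ 0.383 -0.359  0.022] hi [ 0.585 -0.26   0.049]
jaws tip [340.5 186.6] 0.53 
    [326. 221.] 0.6 123 med [ 0.455 -0.274  0.042] lo [ 0.383 -0.365  0.005] hi [ 0.563 -0.258  0.049]
    [231. 140.] 0.25 806 med [0.772 0.064 0.02 ] lo [0.708 0.023 0.002] hi
[... 2475 characters left out ...]
] lo [ 0.603  0.132 -0.001] hi [0.644 0.187 0.048]
ioniser tip [335.  340.4] 0.84 
    [342. 324.] 0.67 6220 med [0.591 0.467 0.161] lo [0.527 0.366 0.003] hi [0.622 0.522 0.214]
ioniser_outlet tip [322.2 319.9] 0.75 ioniser_outlet tip [270. 224.] 0.66 
    [340. 325.] 0.76 6099 med [0.591 0.468 0.163] lo [0.529 0.368 0.004] hi [0.621 0.522 0.214]
    [269. 221.] 0.6 161 med [0.556 0.061 0.046] lo [0.539 0.041 0.015] hi [0.566 0.068 0.064]
ring_bush tip [239.2 200.5] 0.58 
low_bush tip [256.3 212.9] 0.48 low_bush tip [333.8 344.3] 0.37 
tray tip [256.7 217. ] 0.72 tray tip [249.1 154. ] 0.7 
    [251. 215.] 0.66 1987 med [ 0.578 -0.01   0.014] lo [ 0.503 -0.125  0.01 ] hi [0.645 0.095 0.02 ]
```

View pics/top0.png

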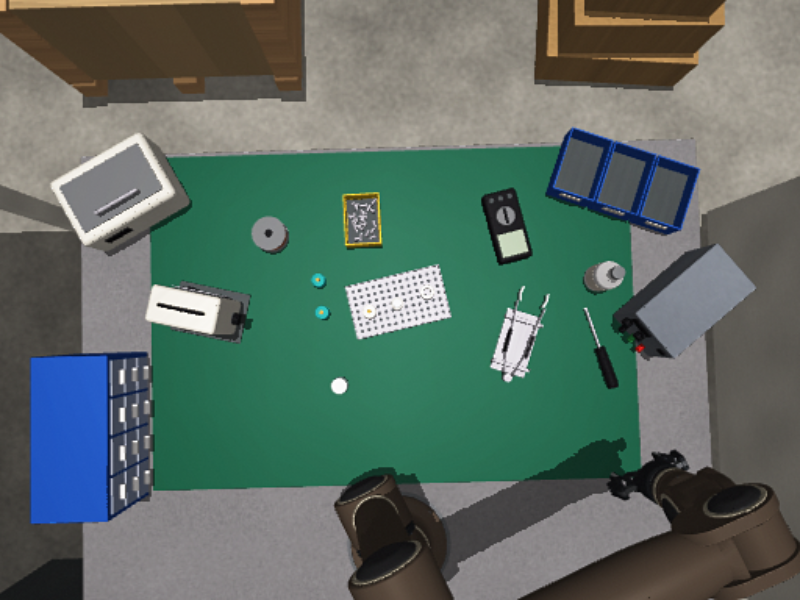

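View pics/scene0.png

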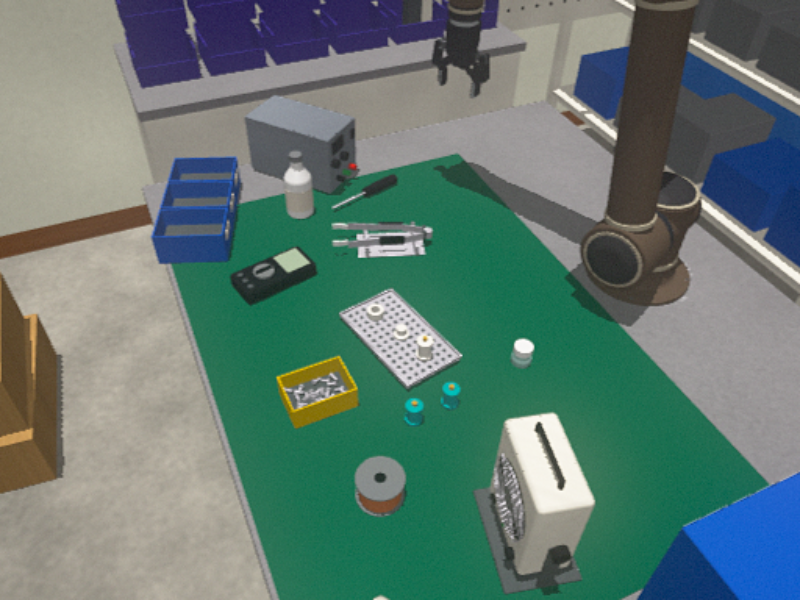

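Top view (800x600): the white post insulator with its stud is on the tray at (369,311). What it could be taken for: low bush (397,303), ring (427,292), turquoise copies (318,281) and (321,312), jar (339,386). The tongs lie with the hinge at (508,378) and the jaws at about (534,294). I choose (369,311). In the scene view the grille seems to face left, towards +x.

```bash
cat > m.py <<'E'
from h import *
T=bot.camera('top');S=bot.camera('scene')
A=np.ones((384,512),bool)
XT=cloud(T,A);XS=cloud(S,A)
def box(X,lo,hi): return X[np.all((X>lo)&(X<hi),1)]
for n,X in(('T',XT),('S',XS)):
    Y=box(X,[.35,-.4,.028],[.62,-.22,.06]); r=cv2.minAreaRect(Y[:,:2].astype(np.float32)); print(n,'tongs',len(Y),r,np.percentile(Y[:,2],[5,50,95]))
    Y=box(X,[.35,-.4,.001],[.62,-.22,.009]); r=cv2.minAreaRect(Y[:,:2].astype(np.float32)); print(n,'restplate',len(Y),r)
    Y=box(X,[.45,-.16,.011],[.70,.12,.024]); r=cv2.minAreaRect(Y[:,:2].astype(np.float32)); print(n,'tray',len(Y),r)
    Y=box(X,[.5,.02,.045],[.6,.1,.09]); print(n,'ins',len(Y),Y.mean(0),Y.min(0),Y.max(0))
    Y=box(X,[.45,.3,.195],[.7,.6,.215]); r=cv2.minAreaRect(Y[:,:2].astype(np.float32)); print(n,'blower top',len(Y),r)
    Y=box(X,[.45,.3,.05],[.7,.56,.19]); r=cv2.minAreaRect(Y[:,:2].astype(np.float32)); print(n,'blower mid',len(Y),r)
    # face plane histogram of normals
Y=box(XS,[.45,.3,.05],[.7,.56,.19]); best=None
for a in np.radians(np.arange(-40,41,1)):
    d=Y[:,:2]@[np.cos(a),np.sin(a)]; h,e=np.histogram(d,np.arange(.3,.9,.004)); 
    if best is None or h.max()>best[0]: best=(h.max(),np.degrees(a),e[h.argmax()]+.002)
print('face',best,len(Y))
for n in['ioniser_outlet']:
    for r in bot.tip_of(n,S): 
        u,v=np.round(r['at']).astype(int);print(r['at'],r['conf'],world(S,r['at'],S['depth'][v,u]))
c=T['frame'][170:240,180:350,::-1];c2=S['frame'][180:380,210:400,::-1]
cv2.imwrite('pics/c1.png',np.hstack([cv2.resize(c2,(475,500),interpolation=cv2.INTER_CUBIC),cv2.resize(S['frame'][190:245,215:270,::-1],(320,500),interpolation=cv2.INTER_CUBIC)]))
E
python3 m.py
```

```text
T tongs 231 ((0.48341840505599976, -0.3012980818748474), (0.08909431844949722, 0.2227352112531662), 70.62837982177734) [0.02943501 0.04034674 0.04800215]
T restplate 2003 ((0.48500576615333557, -0.3099974989891052), (0.17990396916866302, 0.2696176767349243), 89.93852233886719)
T tray 1765 ((0.5760414004325867, -0.020833581686019897), (0.24073804914951324, 0.27867045998573303), 2.3206074237823486)
T ins 60 [0.55032519 0.05181384 0.05928667] [0.53433654 0.03693414 0.05290031] [0.56362229 0.06615769 0.06691433]
T blower top 1016 ((0.547943115234375, 0.4806569814682007), (0.13257454335689545, 0.25826552510261536), 14.89551067352295)
T blower mid 311 ((0.5797803401947021, 0.3975073993206024), (0.15443575382232666, 0.062842458486557), 42.41848373413086)
S tongs 431 ((0.4895978569984436, -0.29567646980285645), (0.08661261200904846, 0.22273792326450348), 70.57513427734375) [0.02899818 0.03589735 0.04369615]
S restplate 866 ((0.48490482568740845, -0.3098134994506836), (0.17920097708702087, 0.2699081003665924), 89.93363952636719)
S tray 2051 ((0.5742772817611694, -0.014356598258018494), (0.1333422213792801, 0.23334787786006927), 12.458256721496582)
S ins 83 [0.5543412  0.05577237 0.05745424] [0.53923668 0.03621344 0.04525967] [0.56733004 0.07114789 0.06562875]
S blower top 2315 ((0.5512658953666687, 0.4847180247306824), (0.13350333273410797, 0.2607395052909851), 13.626790046691895)
S blower mid 2233 ((0.5935999155044556, 0.4502619504928589), (0.06876391172409058, 0.17617250978946686), 14.171426773071289)
face (np.int64(725), np.float64(-9.0), np.float64(0.5300000000000002)) 2233
[324.5, 317.8] 0.96 [0.60275864 0.42433314 0.11865561]
```

View pics/c1.png

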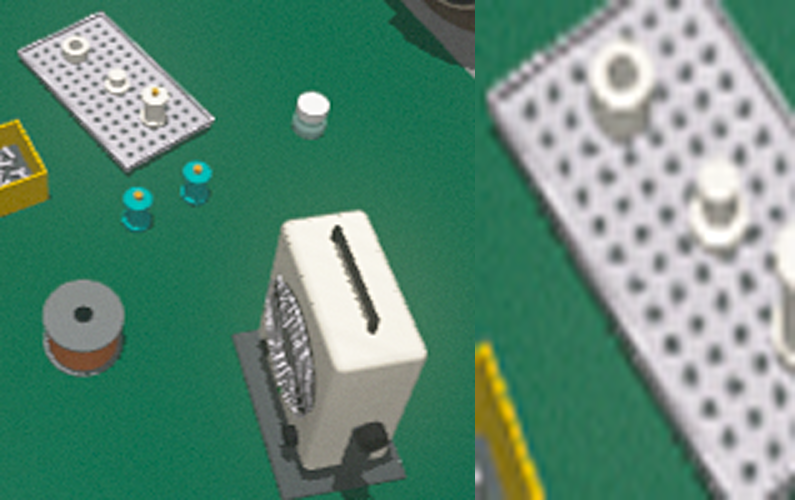

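The crop shows the white stud-topped insulator at (153,105), clearly apart from the low bush, the ring and the turquoise copies. The grille faces about +x at around (0.60, 0.42). Tongs origin is about (0.468, -0.292) with yaw about -19.4°. I move over it.

play_rows([
  {"az": 0.1275},
  {"az": 0.1275},
  {"az": 0.1275},
  {"az": 0.1275},
  {"az": 0.1275},
  {"az": 0.1275},
])

```text
invalid input at $.targets[0]: expected keys tx, ty, tz, ax, ay, az, fingers
```

play_rows([
  {"tx": 0.025,"ty": -0.037},
  {"tx": 0.025,"ty": -0.037},
  {"tx": 0.025,"ty": -0.037},
  {"tx": 0.025,"ty": -0.037},
  {"tx": 0.025,"ty": -0.037},
  {"tx": 0.025,"ty": -0.037},
  {"tx": 0.025,"ty": -0.037},
  {},
])

```text
invalid input at $.targets[0]: expected keys tx, ty, tz, ax, ay, az, fingers
```

```bash
cat >> h.py <<'E'
def wrist():
    o=bot.get_obs(); p=bot.camera('wrist'); R=Ro.from_quat(o['tool_rot']).as_matrix()
    return o,p,R
def wcloud(o,p,R,mask=None):
    f=192/np.tan(np.radians(p['fovy'])/2)
    v,u=np.mgrid[:384,:512]; dx,dy=u-p['cx'],v-p['cy']; r=np.hypot(dx,dy)+1e-9; th=r/f
    ok=(p['depth']>0)&(th<1.4)
    if mask is not None: ok&=mask
    d=p['depth']; t=np.tan(np.where(th<1.4,th,0)); X=np.stack([dx/r*t*d,dy/r*t*d,d],-1)[ok]
    M=np.array(p['T_tool_cam']); X=X@M[:3,:3].T+M[:3,3]
    return X, X@R.T+o['tool_pos'], ok
def st():
    o=bot.get_obs();R=Ro.from_quat(o['tool_rot']).as_matrix()
    print('t%.1f'%o['clock'],np.round(o['tool_pos'],4),'yaw %.2f'%np.degrees(np.arctan2(R[1,0],R[0,0])),'zdir',np.round(R[:,2],3),'w %.4f'%o['grip_width'],'F %.1f'%o['grasp_force'],np.round(o['force'],1));return o,R
E
python3 - <<'E'
from h import *
st();o,p,R=wrist();X,W,ok=wcloud(o,p,R)
cv2.imwrite('pics/w1.png',p['frame'][:,:,::-1])
m=(W[:,2]>.028)&(W[:,2]<.055)&(abs(X[:,0])<.2)&(abs(X[:,1])<.08)
# black grips by colour
C=p['frame'][ok]; 
Y=W[m]; print(len(Y),cv2.minAreaRect(Y[:,:2].astype(np.float32)),np.percentile(Y[:,2],[5,50,95]))
print('tool frame rect',cv2.minAreaRect(X[m][:,:2].astype(np.float32)))
d=m&(C.max(1)<60); Z=X[d]; print('dark',len(Z),Z[Z[:,1]<0].mean(0),Z[Z[:,1]>0].mean(0),Z.min(0),Z.max(0))
E
```

```text
t2.2 [ 0.2168 -0.4781  0.2423] yaw 24.40 zdir [-0.  0. -1.] w 0.0852 F 0.0 [ 0.5  0.1 -0.3]Traceback (most recent call last):
  File "<stdin>", line 7, in <module>
    return _quantile_unchecked(
        a, q, axis, out, overwrite_input, method, keepdims, weights)
    return _ureduce(a,
                    func=_quantile_ureduce_func,
    ...<5 lines>...
                    overwrite_input=overwrite_input,
                    method=method)
    r = func(a, **kwargs)
    result = _quantile(arr,
                       quantiles=q,
    ...<2 lines>...
                       out=out,
                       weights=wgt)
    slices_having_nans = np.isnan(arr[-1, ...])
                                  ~~~^^^^^^^^^
IndexError: index -1 is out of bounds for axis 0 with size 0
```

View pics/w1.png

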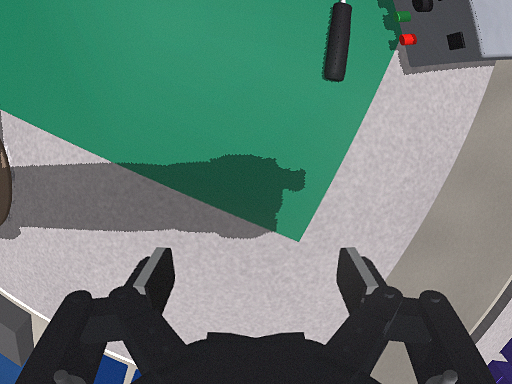

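The wrist picture shows the fingers at the bottom and the start area, because the move was refused: every key is required. I resend it.

play_rows([
  {"tx": 0,"ty": 0,"tz": 0,"ax": 0,"ay": 0,"az": 0.1275,"fingers": 0.085},
  {"tx": 0,"ty": 0,"tz": 0,"ax": 0,"ay": 0,"az": 0.1275,"fingers": 0.085},
  {"tx": 0,"ty": 0,"tz": 0,"ax": 0,"ay": 0,"az": 0.1275,"fingers": 0.085},
  {"tx": 0,"ty": 0,"tz": 0,"ax": 0,"ay": 0,"az": 0.1275,"fingers": 0.085},
  {"tx": 0,"ty": 0,"tz": 0,"ax": 0,"ay": 0,"az": 0.1275,"fingers": 0.085},
  {"tx": 0,"ty": 0,"tz": 0,"ax": 0,"ay": 0,"az": 0.1275,"fingers": 0.085},
])

```text
clock: 2.9
tool_pos: [0.2168, -0.4781, 0.2423]
tool_rot: [0.985, -0.171, 0.0, 0.0]
force: [1.3, 0.5, -0.1]
grip_width: 0.085
grasp_force: 0.0
```

play_rows([
  {"tx": 0.025,"ty": -0.037,"tz": 0,"ax": 0,"ay": 0,"az": 0,"fingers": 0.085},
  {"tx": 0.025,"ty": -0.037,"tz": 0,"ax": 0,"ay": 0,"az": 0,"fingers": 0.085},
  {"tx": 0.025,"ty": -0.037,"tz": 0,"ax": 0,"ay": 0,"az": 0,"fingers": 0.085},
  {"tx": 0.025,"ty": -0.037,"tz": 0,"ax": 0,"ay": 0,"az": 0,"fingers": 0.085},
  {"tx": 0.025,"ty": -0.037,"tz": 0,"ax": 0,"ay": 0,"az": 0,"fingers": 0.085},
  {"tx": 0.025,"ty": -0.037,"tz": 0,"ax": 0,"ay": 0,"az": 0,"fingers": 0.085},
  {"tx": 0.025,"ty": -0.037,"tz": 0,"ax": 0,"ay": 0,"az": 0,"fingers": 0.085},
  {"tx": 0,"ty": 0,"tz": 0,"ax": 0,"ay": 0,"az": 0,"fingers": 0.085},
])

```text
clock: 3.7
tool_pos: [0.4715, -0.2891, 0.2417]
tool_rot: [0.986, -0.166, 0.0, -0.001]
force: [-0.2, -0.4, -0.6]
grip_width: 0.0848
grasp_force: 0.0
```

```bash
cat > g.py <<'E'
from h import *
import sys
st();o,p,R=wrist();X,W,ok=wcloud(o,p,R)
cv2.imwrite('pics/'+sys.argv[1],p['frame'][:,:,::-1])
m=(W[:,2]>.028)&(W[:,2]<.055)&(abs(X[:,0])<.2)&(abs(X[:,1])<.08)
C=p['frame'][ok]; Y=W[m]; print(len(Y),np.percentile(Y[:,2],[5,50,95]))
print('tool frame rect',cv2.minAreaRect(X[m][:,:2].astype(np.float32)))
d=m&(C.max(1)<60); Z=X[d]; print('dark',len(Z))
for s in(-1,1):
    q=Z[Z[:,1]*s>0]; 
    if len(q):print(q.mean(0),np.percentile(q,2,0),np.percentile(q,98,0))
E
python3 g.py w2.png
```

```text
t3.7 [ 0.4715 -0.2891  0.2417] yaw -19.11 zdir [ 0.001  0.001 -1.   ] w 0.0848 F 0.0 [-0.2 -0.4 -0.6]
2475 [0.02974219 0.03907255 0.04459194]
tool frame rect ((0.057448580861091614, -0.0022317394614219666), (0.11211022734642029, 0.3071540296077728), 79.63372039794922)
dark 682
[ 0.11335043 -0.04255712  0.20542282] [-0.02997255 -0.07861742  0.19626411] [ 0.19893842 -0.01592408  0.21359613]
[-0.00933739  0.03269655  0.19785575] [-0.07814215  0.01405872  0.19622066] [0.02108091 0.03661664 0.20085529]
```

View pics/w2.png

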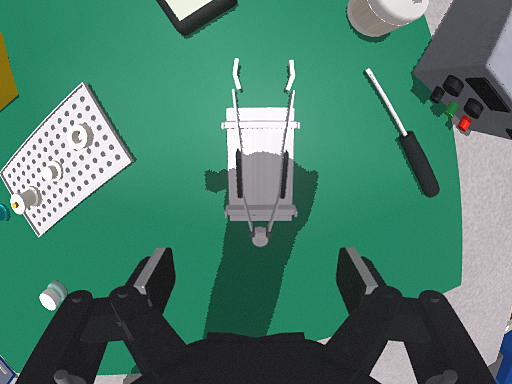

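The tongs lie centred in the wrist picture: grips at (239,175) and (285,175), hinge at (260,237), jaws at (237,75) and (291,75). I fit the grip pads and the hinge to get the offset.

```bash
cat > g.py <<'E'
from h import *
st();o,p,R=wrist();X,W,ok=wcloud(o,p,R);C=p['frame'][ok]
d=(W[:,2]>.037)&(W[:,2]<.052)&(abs(X[:,0])<.05)&(abs(X[:,1])<.05)&(C.max(1)<70); Z=X[d]
for s in(-1,1):
    q=Z[Z[:,1]*s>0]; print('grip',len(q),np.round(q.mean(0),4),np.round(np.percentile(q,[2,98],0)[:,:2],4),cv2.minAreaRect(q[:,:2].astype(np.float32)))
m=(W[:,2]>.025)&(W[:,2]<.055)&(abs(X[:,1])<.05)&(abs(X[:,0])<.16)
q=X[m]; h=q[q[:,0]<-.08]; j=q[(q[:,0]>.095)&(q[:,0]<.135)]
print('hinge',h[:,:2].min(0),h[:,:2].max(0)); print('jaws',j[:,:2].min(0),j[:,:2].max(0))
for s in(-1,1): print(j[j[:,1]*s>0][:,:3].mean(0))
E
python3 g.py
```

```text
t3.8 [ 0.4698 -0.2904  0.2418] yaw -19.19 zdir [-0.  0. -1.] w 0.0849 F 0.0 [-0.2 -0.7  0.1]
grip 202 [-0.0028 -0.0204  0.1978] [[-0.0285 -0.0233]
 [ 0.0234 -0.0179]] ((-0.0023710820823907852, -0.0204868596047163), (0.005707057658582926, 0.05520577356219292), 88.3612060546875)
grip 193 [-0.0035  0.0315  0.1979] [[-0.0288  0.0282]
 [ 0.0226  0.0347]] ((-0.0027505531907081604, 0.03170217201113701), (0.05421184003353119, 0.005198569968342781), 3.572208881378174)
hinge [-0.09503538 -0.00835944] [-0.08002605  0.0174668 ]
jaws [ 0.09523307 -0.02624787] [0.12866289 0.04109767]
[ 0.11224928 -0.02277217  0.20314923]
[0.11168182 0.03726522 0.20362732]
```

play_rows([
  {"tx": -0.003,"ty": 0.0055,"tz": 0.03,"ax": 0,"ay": 0,"az": 0.013,"fingers": 0.085},
  {"tx": 0,"ty": 0,"tz": 0.03,"ax": 0,"ay": 0,"az": 0,"fingers": 0.085},
  {"tx": 0,"ty": 0,"tz": 0.03,"ax": 0,"ay": 0,"az": 0,"fingers": 0.085},
  {"tx": 0,"ty": 0,"tz": 0.02,"ax": 0,"ay": 0,"az": 0,"fingers": 0.085},
  {"tx": 0,"ty": 0,"tz": 0.01,"ax": 0,"ay": 0,"az": 0,"fingers": 0.085},
  {"tx": 0,"ty": 0,"tz": 0,"ax": 0,"ay": 0,"az": 0,"fingers": 0.085},
])

```text
clock: 4.4
tool_pos: [0.462, -0.2966, 0.1213]
tool_rot: [0.984, -0.176, -0.001, -0.0]
force: [-0.1, 0.3, 1.1]
grip_width: 0.085
grasp_force: 0.0
```

```bash
python3 g.py
```

```text
t4.4 [ 0.462  -0.2966  0.1213] yaw -20.27 zdir [-0.002  0.001 -1.   ] w 0.0850 F 0.0 [-0.1  0.3  1.1]
grip 500 [ 0.0026 -0.0289  0.0774] [[-0.0237 -0.032 ]
 [ 0.0288 -0.0257]] ((0.0021575000137090683, -0.029165253043174744), (0.006079297978430986, 0.05535639822483063), 87.6579360961914)
grip 475 [0.0034 0.0229 0.0773] [[-0.0236  0.0199]
 [ 0.0291  0.0259]] ((0.002320246770977974, 0.023040667176246643), (0.05504698306322098, 0.005553333554416895), 2.374438524246216)
hinge [-0.09129498 -0.01293552] [-0.08000503  0.00645997]
jaws [ 0.09505751 -0.03777675] [0.13433649 0.03138525]
[ 0.1148932  -0.03349744  0.08344011]
[0.11557201 0.02682428 0.08296163]
```

play_rows([
  {"tx": 0.0025,"ty": -0.003,"tz": 0.02,"ax": 0,"ay": 0,"az": 0,"fingers": 0.085},
  {"tx": 0,"ty": 0,"tz": 0.02,"ax": 0,"ay": 0,"az": 0,"fingers": 0.085},
  {"tx": 0,"ty": 0,"tz": 0,"ax": 0,"ay": 0,"az": 0,"fingers": 0.085},
])

```text
clock: 4.75
tool_pos: [0.466, -0.2942, 0.0815]
tool_rot: [0.985, -0.175, -0.001, -0.0]
force: [-0.9, 0.9, -0.1]
grip_width: 0.0849
grasp_force: 0.0
```

```bash
python3 g.py
```

```text
t4.8 [ 0.466  -0.2942  0.0815] yaw -20.20 zdir [-0.002  0.001 -1.   ] w 0.0849 F 0.0 [-0.9  0.9 -0.1]
grip 689 [ 0.0013 -0.0253  0.0377] [[-0.0266 -0.0286]
 [ 0.0259 -0.0222]] ((-0.0008574053645133972, -0.025468578562140465), (0.005996326450258493, 0.05506434664130211), 87.33895874023438)
grip 706 [0.001  0.0266 0.0376] [[-0.0265  0.0233]
 [ 0.0261  0.03  ]] ((-0.0008506607264280319, 0.026737544685602188), (0.055183131247758865, 0.006123326253145933), 2.077626943588257)
hinge [-0.09506704 -0.01034828] [-0.08008892  0.01166015]
jaws [ 0.095006  -0.0339953] [0.13094495 0.0350226 ]
[ 0.11296648 -0.02945904  0.04377532]
[0.11317597 0.03033725 0.04366653]
```

play_rows([
  {"tx": 0,"ty": 0,"tz": 0.02,"ax": 0,"ay": 0,"az": 0,"fingers": 0.085},
  {"tx": 0,"ty": 0,"tz": 0.02,"ax": 0,"ay": 0,"az": 0,"fingers": 0.085},
  {"tx": 0,"ty": 0,"tz": 0.01,"ax": 0,"ay": 0,"az": 0,"fingers": 0.085},
  {"tx": 0,"ty": 0,"tz": 0.0075,"ax": 0,"ay": 0,"az": 0,"fingers": 0.085},
  {"tx": 0,"ty": 0,"tz": 0,"ax": 0,"ay": 0,"az": 0,"fingers": 0.065},
  {"tx": 0,"ty": 0,"tz": 0,"ax": 0,"ay": 0,"az": 0,"fingers": 0.06},
  {"tx": 0,"ty": 0,"tz": 0,"ax": 0,"ay": 0,"az": 0,"fingers": 0.057},
  {"tx": 0,"ty": 0,"tz": 0,"ax": 0,"ay": 0,"az": 0,"fingers": 0.054},
  {"tx": 0,"ty": 0,"tz": 0,"ax": 0,"ay": 0,"az": 0,"fingers": 0.054},
  {"tx": 0,"ty": 0,"tz": 0,"ax": 0,"ay": 0,"az": 0,"fingers": 0.054},
], grip_force=25)

```text
clock: 5.8
tool_pos: [0.4677, -0.2949, 0.0264]
tool_rot: [0.985, -0.175, 0.001, 0.001]
force: [-1.0, 0.4, 5.6]
grip_width: 0.0543
grasp_force: 5.9
```

```bash
python3 -c "
from h import *
st()"
```

```text
t5.8 [ 0.4677 -0.2949  0.0264] yaw -20.18 zdir [ 0.002 -0.001 -1.   ] w 0.0543 F 5.9 [-1.   0.4  5.6]
```

play_rows([
  {"tx": 0,"ty": 0,"tz": -0.005,"ax": 0,"ay": 0,"az": 0,"fingers": 0.054},
  {"tx": 0,"ty": 0,"tz": -0.005,"ax": 0,"ay": 0,"az": 0,"fingers": 0.054},
  {"tx": 0,"ty": 0,"tz": -0.01,"ax": 0,"ay": 0,"az": 0,"fingers": 0.054},
  {"tx": 0,"ty": 0,"tz": -0.02,"ax": 0,"ay": 0,"az": 0,"fingers": 0.054},
  {"tx": 0,"ty": 0,"tz": -0.03,"ax": 0,"ay": 0,"az": 0,"fingers": 0.054},
  {"tx": 0,"ty": 0,"tz": -0.03,"ax": 0,"ay": 0,"az": 0,"fingers": 0.054},
  {"tx": 0,"ty": 0,"tz": 0,"ax": 0,"ay": 0,"az": 0,"fingers": 0.054},
])

```text
clock: 6.5
tool_pos: [0.4689, -0.2957, 0.13]
tool_rot: [0.985, -0.175, 0.004, 0.001]
force: [1.0, -0.0, -0.5]
grip_width: 0.0541
grasp_force: 4.3
```

```bash
cat > t.py <<'E'
from h import *
# tongs held: jaw pose in tool frame
o,R=st();o,p,R=wrist();X,W,ok=wcloud(o,p,R);C=p['frame'][ok]
m=(X[:,2]>-.04)&(X[:,2]<.03)&(abs(X[:,1])<.045)
j=X[m&(X[:,0]>.098)&(X[:,0]<.128)]
for s in(-1,1):
    q=j[j[:,1]*s>0]; print('jaw',len(q),q.mean(0),np.percentile(q,[3,97],0).round(4).tolist())
q=X[m&(C.max(1)<70)&(abs(X[:,0])<.04)]
q=X[m&(X[:,0]>.05)]; print('xmax',np.percentile(q[:,0],99.5)); 
b=X[m&(X[:,0]>.04)&(X[:,0]<.06)];print('arm z at x=.05',len(b),np.percentile(b[:,2],[5,50]))
cv2.imwrite('pics/w3.png',p['frame'][:,:,::-1])
E
python3 t.py
```

```text
t6.5 [ 0.4689 -0.2957  0.13  ] yaw -20.18 zdir [ 0.006 -0.004 -1.   ] w 0.0541 F 4.3 [ 1.  -0.  -0.5]
jaw 852 [ 0.1108833  -0.02455766 -0.01185086] [[0.0987, -0.0278, -0.0151], [0.1222, -0.0214, -0.0032]]
jaw 854 [ 0.11089944  0.02492599 -0.01180177] [[0.0988, 0.0217, -0.015], [0.1224, 0.0282, -0.0031]]
xmax 0.12335848388444498
arm z at x=.05 1161 [-0.01481473 -0.01108298]
```

View pics/w3.png

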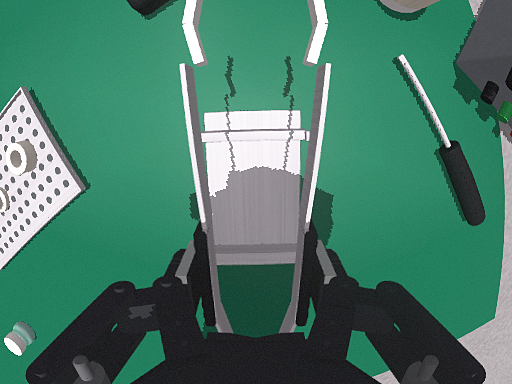

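The tongs are held level between the fingers, with the jaws at the top edge, about 115 mm ahead of and 9 mm above the TCP. I carry them to a point short of the tray.

play_rows([
  {"tx": 0,"ty": 0,"tz": 0,"ax": 0,"ay": 0,"az": -0.095,"fingers": 0.054},
  {"tx": 0,"ty": 0,"tz": 0,"ax": 0,"ay": 0,"az": -0.095,"fingers": 0.054},
  {"tx": 0,"ty": 0,"tz": 0,"ax": 0,"ay": 0,"az": -0.095,"fingers": 0.054},
  {"tx": 0,"ty": 0,"tz": 0,"ax": 0,"ay": 0,"az": -0.095,"fingers": 0.054},
  {"tx": 0,"ty": 0,"tz": 0,"ax": 0,"ay": 0,"az": -0.095,"fingers": 0.054},
  {"tx": 0,"ty": 0,"tz": 0,"ax": 0,"ay": 0,"az": -0.095,"fingers": 0.054},
])

```text
clock: 7.15
tool_pos: [0.4661, -0.2939, 0.1237]
tool_rot: [0.994, 0.111, -0.001, -0.001]
force: [0.7, 0.1, -0.7]
grip_width: 0.0538
grasp_force: 4.4
```

play_rows([
  {"tx": -0.002,"ty": -0.03,"tz": 0,"ax": 0,"ay": 0,"az": 0,"fingers": 0.054},
  {"tx": -0.002,"ty": -0.036,"tz": 0,"ax": 0,"ay": 0,"az": 0,"fingers": 0.054},
  {"tx": -0.002,"ty": -0.036,"tz": 0,"ax": 0,"ay": 0,"az": 0,"fingers": 0.054},
  {"tx": -0.002,"ty": -0.036,"tz": 0,"ax": 0,"ay": 0,"az": 0,"fingers": 0.054},
  {"tx": -0.002,"ty": -0.036,"tz": 0,"ax": 0,"ay": 0,"az": 0,"fingers": 0.054},
  {"tx": -0.002,"ty": -0.036,"tz": 0,"ax": 0,"ay": 0,"az": 0,"fingers": 0.054},
  {"tx": -0.002,"ty": -0.036,"tz": 0,"ax": 0,"ay": 0,"az": 0,"fingers": 0.054},
  {"tx": -0.002,"ty": -0.036,"tz": 0,"ax": 0,"ay": 0,"az": 0,"fingers": 0.054},
  {"tx": -0.002,"ty": -0.042,"tz": 0,"ax": 0,"ay": 0,"az": 0,"fingers": 0.054},
  {"tx": 0,"ty": 0,"tz": 0,"ax": 0,"ay": 0,"az": 0,"fingers": 0.054},
])

```text
clock: 8.15
tool_pos: [0.3771, 0.0215, 0.124]
tool_rot: [0.994, 0.112, -0.001, -0.001]
force: [-0.2, -1.1, -0.7]
grip_width: 0.0542
grasp_force: 4.4
```

```bash
cat > i.py <<'E'
from h import *
import sys
o,R=st();o,p,R=wrist();X,W,ok=wcloud(o,p,R);C=p['frame'][ok].astype(int)
near=np.hypot(W[:,0]-.555,W[:,1]-.055)<.035
q=X[near&(W[:,2]>.050)&(W[:,2]<.068)]; Wq=W[near&(W[:,2]>.050)&(W[:,2]<.068)]
print('head',len(q),cv2.minEnclosingCircle(q[:,:2].astype(np.float32)),q.mean(0),'world',Wq.mean(0))
s=near&(C[:,0]-C[:,2]>60)&(W[:,2]>.05); print('stud',s.sum(),X[s].mean(0) if s.any() else'')
m=(X[:,2]>-.04)&(X[:,2]<.0)&(abs(X[:,1])<.045)
j=X[m&(X[:,0]>.098)&(X[:,0]<.132)]
for s in(-1,1):
    q=j[j[:,1]*s>0]; print('jaw',len(q),q.mean(0).round(4))
if len(sys.argv)>1: cv2.imwrite('pics/'+sys.argv[1],p['frame'][:,:,::-1])
E
python3 i.py w4.png
```

```text
t8.2 [0.3771 0.0215 0.124 ] yaw 12.83 zdir [-0.002  0.001 -1.   ] w 0.0542 F 4.4 [-0.2 -1.1 -0.7]
head 0 ((0.0, 0.0), 0.0) [nan nan nan] world [nan nan nan]
stud 0 
jaw 847 [ 0.1108 -0.0247 -0.0118]
jaw 847 [ 0.1108  0.0249 -0.0118]i.py:6: RuntimeWarning: Mean of empty slice.
  print('head',len(q),cv2.minEnclosingCircle(q[:,:2].astype(np.float32)),q.mean(0),'world',Wq.mean(0))
  ret = um.true_divide(
```

View pics/w4.png

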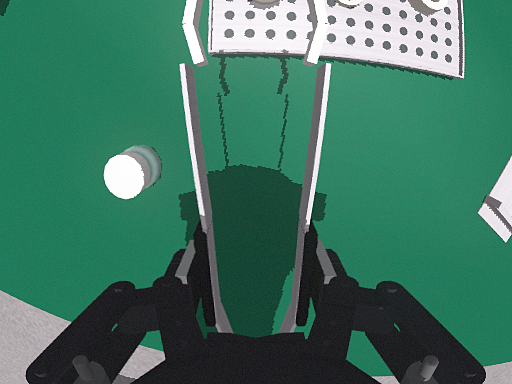

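The insulator only shows at the top edge, at (263,0), between the jaws, with the jar at the left (125,175). I go up and back a little to see it whole.

play_rows([
  {"tx": -0.015,"ty": 0,"tz": -0.04,"ax": 0,"ay": 0,"az": 0,"fingers": 0.054},
  {"tx": -0.015,"ty": 0,"tz": -0.04,"ax": 0,"ay": 0,"az": 0,"fingers": 0.054},
  {"tx": 0,"ty": 0,"tz": 0,"ax": 0,"ay": 0,"az": 0,"fingers": 0.054},
  {"tx": 0,"ty": 0,"tz": 0,"ax": 0,"ay": 0,"az": 0,"fingers": 0.054},
])

```text
clock: 8.6
tool_pos: [0.3505, 0.0109, 0.2051]
tool_rot: [0.994, 0.108, 0.001, 0.0]
force: [-0.2, 0.0, -2.1]
grip_width: 0.054
grasp_force: 4.3
```

```bash
python3 i.py w5.png; python3 - <<'E'
from h import *
for c in['top','scene']:
    p=bot.camera(c);X=cloud(p,np.ones((384,512),bool)); C=p['frame'][p['depth']>0].astype(int)
    near=np.hypot(X[:,0]-.553,X[:,1]-.055)<.03
    s=near&(C[:,0]-C[:,2]>50)&(X[:,2]>.05); print(c,'stud',s.sum(),X[s].mean(0)); 
E
```

```text
t8.6 [0.3505 0.0109 0.2051] yaw 12.39 zdir [ 0.002 -0.    -1.   ] w 0.0540 F 4.3 [-0.2  0.  -2.1]
head 0 ((0.0, 0.0), 0.0) [nan nan nan] world [nan nan nan]
stud 0 
jaw 877 [ 0.1092 -0.0246 -0.0192]
jaw 885 [ 0.1092  0.0249 -0.0192]
top stud 5 [0.55012492 0.05201687 0.06597152]
scene stud 7 [0.55051699 0.05297319 0.06323017]i.py:6: RuntimeWarning: Mean of empty slice.
  print('head',len(q),cv2.minEnclosingCircle(q[:,:2].astype(np.float32)),q.mean(0),'world',Wq.mean(0))
  ret = um.true_divide(
```

View pics/w5.png

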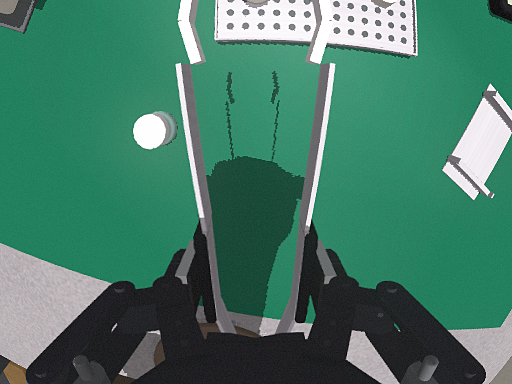

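The insulator foot shows at about (257,2) at the upper edge, again midway between the jaws. The jaw height has changed from -0.0118 to -0.0192, so the tongs pitched in the pads on the quick lift. I measure the pitch and the insulator's lateral offset.

```bash
cat > pit.py <<'E'
from h import *
o,R=st();o,p,R=wrist();X,W,ok=wcloud(o,p,R)
m=(X[:,2]>-.05)&(X[:,2]<.01)&(abs(X[:,1])<.045)
for a,b in((.03,.04),(.05,.06),(.07,.08),(.09,.096),(.1,.11),(.115,.13)):
    q=X[m&(X[:,0]>a)&(X[:,0]<b)]; print(a,len(q),'top z',np.percentile(q[:,2],[3,50]).round(4), 'y',[np.round(q[q[:,1]*s>0][:,1].mean(),4) for s in(-1,1)] if len(q) else '')
i=(W[:,2]>.019)&(W[:,2]<.07)&(np.hypot(W[:,0]-.55,W[:,1]-.053)<.03)
print('foot',i.sum(), X[i].mean(0) if i.any() else '',np.ptp(X[i],0) if i.any() else '',W[i].mean(0))
e=R.T@(np.array([.5505,.0525,.037])-o['tool_pos']);print('ins mid in tool',e.round(4))
E
python3 pit.py
```

```text
t8.8 [0.3495 0.0112 0.2033] yaw 12.43 zdir [-0.002 -0.    -1.   ] w 0.0543 F 4.3 [ 0.  -0.9 -0.6]
0.03 564 top z [-0.0166 -0.0118] y [np.float64(-0.0225), np.float64(0.0229)]
0.05 659 top z [-0.0183 -0.0144] y [np.float64(-0.0243), np.float64(0.0248)]
0.07 732 top z [-0.0203 -0.0161] y [np.float64(-0.0262), np.float64(0.0266)]
0.09 514 top z [-0.0214 -0.0175] y [np.float64(-0.0259), np.float64(0.0263)]
0.1 774 top z [-0.0221 -0.0205] y [np.float64(-0.0244), np.float64(0.0247)]
0.115 415 top z [-0.023 -0.021] y [np.float64(-0.0248), np.float64(0.0251)]
foot 18 [0.18927679 0.00293704 0.18134906] [0.00158732 0.00942356 0.00430589] [0.53455947 0.0490959  0.02152862]
ins mid in tool [0.2055 0.003  0.1658]
```

play_rows([
  {"tx": 0,"ty": 0,"tz": 0,"ax": 0,"ay": -0.026,"az": 0,"fingers": 0.054},
  {"tx": 0,"ty": 0,"tz": 0,"ax": 0,"ay": -0.026,"az": 0,"fingers": 0.054},
  {"tx": 0,"ty": 0,"tz": 0,"ax": 0,"ay": -0.026,"az": 0,"fingers": 0.054},
])

```text
clock: 9.1
tool_pos: [0.35, 0.0117, 0.2044]
tool_rot: [0.993, 0.109, -0.04, 0.004]
force: [-1.2, 0.0, -0.6]
grip_width: 0.0542
grasp_force: 4.3
```

play_rows([
  {"tx": 0.006,"ty": 0.0003,"tz": 0.007,"ax": 0,"ay": 0,"az": 0,"fingers": 0.054},
  {"tx": 0.01,"ty": 0.0003,"tz": 0.012,"ax": 0,"ay": 0,"az": 0,"fingers": 0.054},
  {"tx": 0.012,"ty": 0.0003,"tz": 0.015,"ax": 0,"ay": 0,"az": 0,"fingers": 0.054},
  {"tx": 0.013,"ty": 0.0003,"tz": 0.016,"ax": 0,"ay": 0,"az": 0,"fingers": 0.054},
  {"tx": 0.013,"ty": 0.0003,"tz": 0.016,"ax": 0,"ay": 0,"az": 0,"fingers": 0.054},
  {"tx": 0.013,"ty": 0.0003,"tz": 0.016,"ax": 0,"ay": 0,"az": 0,"fingers": 0.054},
  {"tx": 0.013,"ty": 0.0003,"tz": 0.016,"ax": 0,"ay": 0,"az": 0,"fingers": 0.054},
  {"tx": 0.01,"ty": 0.0003,"tz": 0.012,"ax": 0,"ay": 0,"az": 0,"fingers": 0.054},
  {"tx": 0.006,"ty": 0.0003,"tz": 0.006,"ax": 0,"ay": 0,"az": 0,"fingers": 0.054},
  {"tx": 0.003,"ty": 0.0003,"tz": 0.003,"ax": 0,"ay": 0,"az": 0,"fingers": 0.054},
])

```text
clock: 10.1
tool_pos: [0.438, 0.0281, 0.0776]
tool_rot: [0.993, 0.109, -0.039, 0.004]
force: [-0.3, -0.4, -0.4]
grip_width: 0.0539
grasp_force: 4.4
```

```bash
python3 pit.py; python3 - <<'E'
from h import *
o,R=st()
S=bot.camera('scene');T=bot.camera('top')
a=cv2.resize(S['frame'][185:255,225:310,::-1],(486,400),interpolation=cv2.INTER_CUBIC)
b=cv2.resize(T['frame'][170:230,215:267,::-1],(312,360),interpolation=cv2.INTER_CUBIC)
im=np.zeros((400,798,3),np.uint8);im[:,:486]=a;im[:360,486:]=b;cv2.imwrite('pics/c6.png',im)
for n,p in(('S',S),('T',T)):
    X=cloud(p,np.ones((384,512),bool)); 
    q=X[(X[:,2]>.072)&(X[:,2]<.11)&(X[:,0]>.52)&(X[:,0]<.62)&(abs(X[:,1]-.055)<.06)]
    if len(q): t=(q-o['tool_pos'])@R; print(n,len(q),'tool x max',t[:,0].max(),'y',t[:,1].min(),t[:,1].max(),'world x',q[:,0].max(),'z',q[:,2].mean())
E
```

```text
t10.1 [0.438  0.0281 0.0776] yaw 12.49 zdir [-0.077 -0.017 -0.997] w 0.0539 F 4.4 [-0.3 -0.4 -0.4]
0.03 557 top z [-0.0168 -0.0119] y [np.float64(-0.0225), np.float64(0.0229)]
0.05 655 top z [-0.0184 -0.0143] y [np.float64(-0.0243), np.float64(0.0248)]
0.07 726 top z [-0.0202 -0.016 ] y [np.float64(-0.0262), np.float64(0.0266)]
0.09 514 top z [-0.0215 -0.0174] y [np.float64(-0.0258), np.float64(0.0263)]
0.1 1012 top z [-0.022  -0.0198] y [np.float64(-0.0199), np.float64(0.0204)]
0.115 1640 top z [-0.0223  0.0086] y [np.float64(-0.0112), np.float64(0.0112)]
foot 3294 [ 1.14139238e-01 -2.18416169e-05  1.06066670e-02] [0.02972005 0.03169505 0.04789815] [0.5482505  0.0525845  0.05803814]
ins mid in tool [0.118  0.0006 0.0314]
t10.2 [0.4382 0.0281 0.0777] yaw 12.49 zdir [-0.077 -0.017 -0.997] w 0.0539 F 4.4 [ 0.9  0.1 -1. ]
S 112 tool x max 0.1333903584400814 y -0.03063103048082769 0.03074874855792347 world x 0.5745871805994042 z 0.08448100923651967
T 27 tool x max 0.12756279065978438 y -0.027864201031479394 0.030397635283237287 world x 0.5684536194235171 z 0.09146241499541015
```

View pics/c6.png

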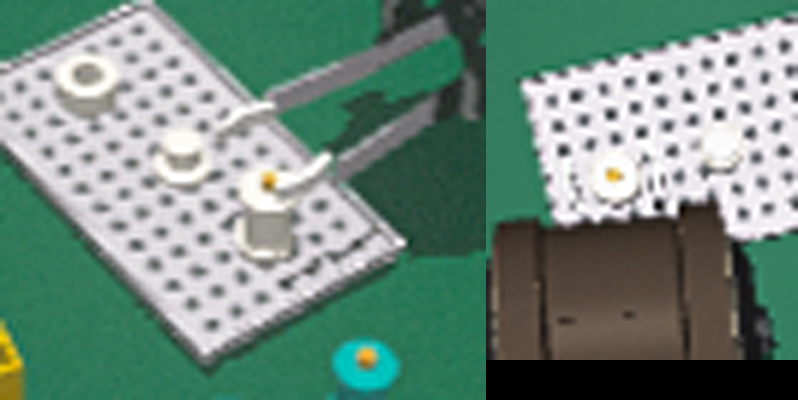

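The jaws are above and to either side of the insulator's head at (265,190) in the crop, and by the numbers the jaw centre is within 1 mm of the axis. I descend straight down.

play_rows([
  {"tx": 0.0003,"ty": 0,"tz": 0.003,"ax": 0,"ay": 0,"az": 0,"fingers": 0.054},
  {"tx": 0.0005,"ty": 0,"tz": 0.006,"ax": 0,"ay": 0,"az": 0,"fingers": 0.054},
  {"tx": 0.0005,"ty": 0,"tz": 0.006,"ax": 0,"ay": 0,"az": 0,"fingers": 0.054},
  {"tx": 0.0005,"ty": 0,"tz": 0.006,"ax": 0,"ay": 0,"az": 0,"fingers": 0.054},
  {"tx": 0.0005,"ty": 0,"tz": 0.006,"ax": 0,"ay": 0,"az": 0,"fingers": 0.054},
  {"tx": 0.0005,"ty": 0,"tz": 0.006,"ax": 0,"ay": 0,"az": 0,"fingers": 0.054},
  {"tx": 0.0005,"ty": 0,"tz": 0.006,"ax": 0,"ay": 0,"az": 0,"fingers": 0.054},
  {"tx": 0.0005,"ty": 0,"tz": 0.006,"ax": 0,"ay": 0,"az": 0,"fingers": 0.054},
  {"tx": 0.0003,"ty": 0,"tz": 0.003,"ax": 0,"ay": 0,"az": 0,"fingers": 0.054},
  {"tx": 0,"ty": 0,"tz": 0,"ax": 0,"ay": 0,"az": 0,"fingers": 0.054},
])

```text
clock: 11.25
tool_pos: [0.4379, 0.0281, 0.0298]
tool_rot: [0.993, 0.109, -0.039, 0.004]
force: [0.2, -0.5, -0.6]
grip_width: 0.0538
grasp_force: 4.4
```

```bash
cat > c.py <<'E'
from h import *
o,R=st();o,p,R=wrist();X,W,ok=wcloud(o,p,R)
m=(X[:,0]>.09)&(X[:,0]<.14)&(abs(X[:,1])<.045)&(W[:,2]>.02)
for a,b in((-.05,-.03),(-.03,-.023),(-.023,-.01)):
    for lo,hi in((-.04,-.018),(-.018,.018),(.018,.04)):
        q=X[m&(X[:,2]>a)&(X[:,2]<b)&(X[:,1]>lo)&(X[:,1]<hi)]
        if len(q)>5: print((a,b),(lo,hi),len(q),q.mean(0).round(4),q.min(0).round(4),q.max(0).round(4))
q=X[(X[:,0]>.03)&(X[:,0]<.08)&(abs(X[:,1])<.045)&(X[:,2]>-.05)&(X[:,2]<.01)]
for a in(.03,.05,.07): k=q[(q[:,0]>a)&(q[:,0]<a+.01)]; print('top',a,np.percentile(k[:,2],3).round(4))
E
python3 c.py
```

```text
t11.2 [0.4379 0.0281 0.0298] yaw 12.48 zdir [-0.077 -0.017 -0.997] w 0.0538 F 4.4 [ 0.2 -0.5 -0.6]
(-0.05, -0.03) (-0.018, 0.018) 3920 [ 1.05e-01 -1.00e-04 -3.77e-02] [ 0.0958 -0.016  -0.046 ] [ 0.1132  0.0159 -0.0304]
(-0.03, -0.023) (-0.04, -0.018) 9 [ 0.1159 -0.0257 -0.0234] [ 0.1111 -0.0281 -0.0238] [ 0.1181 -0.0241 -0.023 ]
(-0.03, -0.023) (0.018, 0.04) 10 [ 0.1147  0.0256 -0.0234] [ 0.1082  0.0239 -0.0237] [ 0.1188  0.0277 -0.0231]
(-0.023, -0.01) (-0.04, -0.018) 1124 [ 0.1056 -0.0247 -0.0189] [ 0.09   -0.0295 -0.023 ] [ 0.1226 -0.02   -0.0101]
(-0.023, -0.01) (0.018, 0.04) 1131 [ 0.1055  0.025  -0.0189] [ 0.09   0.02  -0.023] [ 0.1222  0.0298 -0.0101]
top 0.03 -0.0167
top 0.05 -0.0182
top 0.07 -0.0195
```

play_rows([
  {"tx": 0,"ty": 0,"tz": 0,"ax": 0,"ay": 0,"az": 0,"fingers": 0.051},
  {"tx": 0,"ty": 0,"tz": 0,"ax": 0,"ay": 0,"az": 0,"fingers": 0.049},
  {"tx": 0,"ty": 0,"tz": 0,"ax": 0,"ay": 0,"az": 0,"fingers": 0.047},
  {"tx": 0,"ty": 0,"tz": 0,"ax": 0,"ay": 0,"az": 0,"fingers": 0.046},
  {"tx": 0,"ty": 0,"tz": 0,"ax": 0,"ay": 0,"az": 0,"fingers": 0.045},
  {"tx": 0,"ty": 0,"tz": 0,"ax": 0,"ay": 0,"az": 0,"fingers": 0.043},
  {"tx": 0,"ty": 0,"tz": 0,"ax": 0,"ay": 0,"az": 0,"fingers": 0.041},
  {"tx": 0,"ty": 0,"tz": 0,"ax": 0,"ay": 0,"az": 0,"fingers": 0.038},
  {"tx": 0,"ty": 0,"tz": 0,"ax": 0,"ay": 0,"az": 0,"fingers": 0.038},
  {"tx": 0,"ty": 0,"tz": 0,"ax": 0,"ay": 0,"az": 0,"fingers": 0.038},
], grip_force=28)

```text
clock: 12.3
tool_pos: [0.4383, 0.0281, 0.0303]
tool_rot: [0.993, 0.109, -0.039, 0.004]
force: [-0.5, -0.1, -0.9]
grip_width: 0.0436
grasp_force: 28.5
```

```bash
python3 c.py
```

```text
t12.3 [0.4383 0.0281 0.0303] yaw 12.48 zdir [-0.076 -0.017 -0.997] w 0.0436 F 28.5 [-0.5 -0.1 -0.9]
(-0.05, -0.03) (-0.018, 0.018) 4007 [ 1.05e-01 -1.00e-04 -3.72e-02] [ 0.0957 -0.016  -0.0452] [ 0.1133  0.0157 -0.0301]
(-0.03, -0.023) (-0.018, 0.018) 7 [ 0.0977 -0.0029 -0.0295] [ 0.0965 -0.0113 -0.0298] [ 0.1015  0.0059 -0.0292]
(-0.023, -0.01) (-0.04, -0.018) 19 [ 0.092  -0.0183 -0.019 ] [ 0.0903 -0.0186 -0.0203] [ 0.0938 -0.018  -0.0172]
(-0.023, -0.01) (-0.018, 0.018) 818 [ 0.0979 -0.     -0.0178] [ 0.09   -0.0179 -0.021 ] [ 0.1088  0.0179 -0.0101]
(-0.023, -0.01) (0.018, 0.04) 18 [ 0.0922  0.0183 -0.0186] [ 0.0904  0.018  -0.0194] [ 0.0937  0.0187 -0.0173]
top 0.03 -0.0149
top 0.05 -0.0162
top 0.07 -0.0179
```

play_rows([
  {"tx": -0.0002,"ty": 0,"tz": -0.003,"ax": 0,"ay": 0,"az": 0,"fingers": 0.038},
  {"tx": -0.0005,"ty": 0,"tz": -0.006,"ax": 0,"ay": 0,"az": 0,"fingers": 0.038},
  {"tx": -0.0008,"ty": 0,"tz": -0.01,"ax": 0,"ay": 0,"az": 0,"fingers": 0.038},
  {"tx": -0.001,"ty": 0,"tz": -0.013,"ax": 0,"ay": 0,"az": 0,"fingers": 0.038},
  {"tx": -0.001,"ty": 0,"tz": -0.013,"ax": 0,"ay": 0,"az": 0,"fingers": 0.038},
  {"tx": -0.001,"ty": 0,"tz": -0.013,"ax": 0,"ay": 0,"az": 0,"fingers": 0.038},
  {"tx": -0.0008,"ty": 0,"tz": -0.012,"ax": 0,"ay": 0,"az": 0,"fingers": 0.038},
  {"tx": -0.0006,"ty": 0,"tz": -0.008,"ax": 0,"ay": 0,"az": 0,"fingers": 0.038},
  {"tx": -0.0003,"ty": 0,"tz": -0.004,"ax": 0,"ay": 0,"az": 0,"fingers": 0.038},
  {"tx": 0,"ty": 0,"tz": 0,"ax": 0,"ay": 0,"az": 0,"fingers": 0.038},
])

```text
clock: 13.35
tool_pos: [0.4387, 0.0282, 0.113]
tool_rot: [0.993, 0.109, -0.038, 0.004]
force: [0.2, 0.0, -1.7]
grip_width: 0.0434
grasp_force: 28.7
```

```bash
python3 c.py; python3 - <<'E'
from h import *
T=bot.camera('top');S=bot.camera('scene')
for n,p in(('T',T),('S',S)):
    X=cloud(p,np.ones((384,512),bool)); C=p['frame'][p['depth']>0]
    q=X[(X[:,2]>.195)&(X[:,2]<.218)&(abs(X[:,0]-.56)<.09)&(abs(X[:,1]-.42)<.12)&(C.min(1)>120)]; print(n,'top',len(q),q[:,:2].min(0),q[:,:2].max(0),cv2.minAreaRect(q[:,:2].astype(np.float32)))
    r=bot.trace('ioniser',p)
    if r:
        Y=cloud(p,r[0]['mask']); q=Y[(Y[:,2]>.19)&(Y[:,2]<.218)];print(' traced top',len(q),cv2.minAreaRect(q[:,:2].astype(np.float32)))
        q=Y[(Y[:,2]>.04)&(Y[:,2]<.18)]
        for _ in range(1):
            best=max(((np.histogram(q[:,:2]@[np.cos(a),np.sin(a)],np.arange(.2,.9,.003))[0].max(),np.degrees(a)) for a in np.radians(np.arange(-60,121,1))));print(best)
    for r in bot.tip_of('ioniser_outlet',p)[:2]:
        u,v=np.round(r['at']).astype(int);print(r['at'],r['conf'],world(p,r['at'],p['depth'][v,u]))
E
```

```text
t13.3 [0.4387 0.0282 0.113 ] yaw 12.48 zdir [-0.075 -0.017 -0.997] w 0.0434 F 28.7 [ 0.2  0.  -1.7]
(-0.05, -0.03) (-0.018, 0.018) 3953 [ 1.053e-01  1.000e-04 -3.610e-02] [ 0.0959 -0.0158 -0.0442] [ 0.1138  0.0159 -0.0301]
(-0.03, -0.023) (-0.018, 0.018) 18 [ 0.0979 -0.0003 -0.0292] [ 0.0965 -0.0117 -0.0299] [ 0.1018  0.0106 -0.0284]
(-0.023, -0.01) (-0.04, -0.018) 14 [ 0.0918 -0.0183 -0.0176] [ 0.0901 -0.0189 -0.0189] [ 0.0939 -0.018  -0.0167]
(-0.023, -0.01) (-0.018, 0.018) 802 [ 0.0981  0.     -0.0171] [ 0.09   -0.0179 -0.0199] [ 0.1089  0.0179 -0.0102]
(-0.023, -0.01) (0.018, 0.04) 20 [ 0.092   0.0184 -0.0181] [ 0.09    0.018  -0.0198] [ 0.094   0.019  -0.0162]
top 0.03 -0.0146
top 0.05 -0.0161
top 0.07 -0.0178
T top 981 [0.5082106  0.35721935] [0.61303504 0.51181584] ((0.5602216124534607, 0.43502312898635864), (0.14993439614772797, 0.07818666100502014), 76.55709838867188)
 traced top 1051 ((0.5603342056274414, 0.4342937469482422), (0.15132009983062744, 0.07990896701812744), 76.6094970703125)
(np.int64(167), np.float64(76.0))
[127.1, 188.7] 0.95 [0.58794043 0.39880723 0.21329568]
[322.8, 145.2] 0.22 [ 0.7389381  -0.27333447  0.03670843]
S top 2264 [0.50986111 0.35936611] [0.61667818 0.51712176] ((0.5636686086654663, 0.4374074339866638), (0.15131191909313202, 0.079353466629982), 76.87142181396484)
 traced top 2378 ((0.5638748407363892, 0.4373592734336853), (0.15131191909313202, 0.0797770619392395), 76.87142181396484)
(np.int64(661), np.float64(78.0))
[326.4, 319.1] 0.95 [0.60448437 0.43293187 0.12794681]
```

play_rows([
  {"tx": 0,"ty": 0,"tz": 0,"ax": -0.004,"ay": 0,"az": -0.05,"fingers": 0.038},
  {"tx": 0,"ty": 0,"tz": 0,"ax": -0.0078,"ay": 0,"az": -0.1,"fingers": 0.038},
  {"tx": 0,"ty": 0,"tz": 0,"ax": -0.0094,"ay": 0,"az": -0.12,"fingers": 0.038},
  {"tx": 0,"ty": 0,"tz": 0,"ax": -0.0094,"ay": 0,"az": -0.12,"fingers": 0.038},
  {"tx": 0,"ty": 0,"tz": 0,"ax": -0.0094,"ay": 0,"az": -0.12,"fingers": 0.038},
  {"tx": 0,"ty": 0,"tz": 0,"ax": -0.0094,"ay": 0,"az": -0.12,"fingers": 0.038},
  {"tx": 0,"ty": 0,"tz": 0,"ax": -0.0094,"ay": 0,"az": -0.12,"fingers": 0.038},
  {"tx": 0,"ty": 0,"tz": 0,"ax": -0.0094,"ay": 0,"az": -0.12,"fingers": 0.038},
  {"tx": 0,"ty": 0,"tz": 0,"ax": -0.0065,"ay": 0,"az": -0.083,"fingers": 0.038},
  {"tx": 0,"ty": 0,"tz": 0,"ax": -0.0037,"ay": 0,"az": -0.047,"fingers": 0.038},
])

```text
clock: 14.7
tool_pos: [0.4382, 0.0282, 0.1123]
tool_rot: [0.818, 0.574, -0.032, 0.022]
force: [-0.1, 0.4, -0.5]
grip_width: 0.0435
grasp_force: 28.7
```

play_rows([
  {"tx": 0,"ty": 0.006,"tz": 0,"ax": 0,"ay": 0,"az": 0,"fingers": 0.038},
  {"tx": 0,"ty": 0.015,"tz": 0,"ax": 0,"ay": 0,"az": 0,"fingers": 0.038},
  {"tx": 0,"ty": 0.022,"tz": 0,"ax": 0,"ay": 0,"az": 0,"fingers": 0.038},
  {"tx": 0,"ty": 0.025,"tz": 0,"ax": 0,"ay": 0,"az": 0,"fingers": 0.038},
  {"tx": 0,"ty": 0.022,"tz": 0,"ax": 0,"ay": 0,"az": 0,"fingers": 0.038},
  {"tx": 0,"ty": 0.014,"tz": 0,"ax": 0,"ay": 0,"az": 0,"fingers": 0.038},
  {"tx": 0,"ty": 0.0065,"tz": 0,"ax": 0,"ay": 0,"az": 0,"fingers": 0.038},
  {"tx": 0,"ty": 0,"tz": 0,"ax": 0,"ay": 0,"az": 0,"fingers": 0.038},
])

```text
clock: 15.5
tool_pos: [0.5427, -0.0101, 0.112]
tool_rot: [0.819, 0.572, -0.032, 0.022]
force: [-0.6, -0.6, -1.5]
grip_width: 0.0434
grasp_force: 28.8
```

```bash
python3 c.py; python3 -c "
from h import *
o,R=st(); print(o['joint_positions'].round(2))
u=np.array([.973,-.232,0]); tgt=np.array([.601,.427,.12])+.095*u
m=o['tool_pos']+R@[.114,0,-.0155]; print('mid',m.round(4)); d=tgt-m; print('rest of way in tool',(R.T@d).round(4))"
```

```text
t15.5 [ 0.5427 -0.0101  0.112 ] yaw 69.90 zdir [-0.027 -0.073 -0.997] w 0.0434 F 28.8 [-0.6 -0.6 -1.5]
(-0.05, -0.03) (-0.018, 0.018) 3962 [ 0.1052 -0.0002 -0.036 ] [ 0.0958 -0.0162 -0.0444] [ 0.1139  0.0155 -0.0301]
(-0.03, -0.023) (-0.018, 0.018) 15 [ 0.0983 -0.0017 -0.0292] [ 0.0964 -0.0131 -0.03  ] [ 0.1028  0.0103 -0.0278]
(-0.023, -0.01) (-0.04, -0.018) 22 [ 0.0919 -0.0185 -0.0179] [ 0.09   -0.0189 -0.0192] [ 0.0937 -0.0181 -0.0168]
(-0.023, -0.01) (-0.018, 0.018) 792 [ 0.0981 -0.0001 -0.017 ] [ 0.0901 -0.018  -0.0197] [ 0.1087  0.018  -0.0101]
(-0.023, -0.01) (0.018, 0.04) 10 [ 0.0923  0.0183 -0.0178] [ 0.0908  0.018  -0.0185] [ 0.0938  0.0184 -0.0171]
top 0.03 -0.0145
top 0.05 -0.016
top 0.07 -0.0177
t15.6 [ 0.542  -0.0098  0.1122] yaw 69.93 zdir [-0.028 -0.073 -0.997] w 0.0436 F 28.8 [ 0.3 -0.4 -1.7]
[ 0.02  0.21 -0.23  1.16 -0.07  1.94]
mid [0.5814 0.0981 0.1187]
rest of way in tool [ 3.256e-01 -2.000e-04 -2.690e-02]
```

play_rows([
  {"tx": 0.008,"ty": 0,"tz": -0.0006,"ax": 0,"ay": 0,"az": 0,"fingers": 0.038},
  {"tx": 0.018,"ty": 0,"tz": -0.0014,"ax": 0,"ay": 0,"az": 0,"fingers": 0.038},
  {"tx": 0.025,"ty": 0,"tz": -0.002,"ax": 0,"ay": 0,"az": 0,"fingers": 0.038},
  {"tx": 0.028,"ty": 0,"tz": -0.0023,"ax": 0,"ay": 0,"az": 0,"fingers": 0.038},
  {"tx": 0.028,"ty": 0,"tz": -0.0023,"ax": 0,"ay": 0,"az": 0,"fingers": 0.038},
  {"tx": 0.028,"ty": 0,"tz": -0.0023,"ax": 0,"ay": 0,"az": 0,"fingers": 0.038},
  {"tx": 0.028,"ty": 0,"tz": -0.0023,"ax": 0,"ay": 0,"az": 0,"fingers": 0.038},
  {"tx": 0.028,"ty": 0,"tz": -0.0023,"ax": 0,"ay": 0,"az": 0,"fingers": 0.038},
  {"tx": 0.028,"ty": 0,"tz": -0.0023,"ax": 0,"ay": 0,"az": 0,"fingers": 0.038},
  {"tx": 0.028,"ty": 0,"tz": -0.0023,"ax": 0,"ay": 0,"az": 0,"fingers": 0.038},
])

```text
clock: 16.55
tool_pos: [0.6268, 0.2261, 0.1134]
tool_rot: [0.818, 0.573, -0.032, 0.022]
force: [0.1, -0.0, -1.0]
grip_width: 0.044
grasp_force: 28.8
```

play_rows([
  {"tx": 0.027,"ty": 0,"tz": -0.0023,"ax": 0,"ay": 0,"az": 0,"fingers": 0.038},
  {"tx": 0.023,"ty": 0,"tz": -0.002,"ax": 0,"ay": 0,"az": 0,"fingers": 0.038},
  {"tx": 0.017,"ty": 0,"tz": -0.0014,"ax": 0,"ay": 0,"az": 0,"fingers": 0.038},
  {"tx": 0.009,"ty": 0,"tz": -0.0008,"ax": 0,"ay": 0,"az": 0,"fingers": 0.038},
  {"tx": 0.003,"ty": 0,"tz": -0.0003,"ax": 0,"ay": 0,"az": 0,"fingers": 0.038},
  {"tx": 0,"ty": 0,"tz": 0,"ax": 0,"ay": 0,"az": 0,"fingers": 0.038},
  {"tx": 0,"ty": 0,"tz": 0,"ax": 0,"ay": 0,"az": 0,"fingers": 0.038},
  {"tx": 0,"ty": 0,"tz": 0,"ax": 0,"ay": 0,"az": 0,"fingers": 0.038},
  {"tx": 0,"ty": 0,"tz": 0,"ax": 0,"ay": 0,"az": 0,"fingers": 0.038},
])

```text
clock: 17.45
tool_pos: [0.6544, 0.2968, 0.1142]
tool_rot: [0.819, 0.572, -0.032, 0.022]
force: [0.8, -0.3, -0.4]
grip_width: 0.0438
grasp_force: 28.8
```

```bash
python3 c.py; python3 -c "
from h import *
o,R=st(); print(o['joint_positions'].round(2),np.abs(o['qvel']).max())
u=np.array([.973,-.232,0]); f=np.array([.601,.427,.12]); tgt=f+.095*u
m=o['tool_pos']+R@[.114,0,-.0155]; print('mid',m.round(4),'ahead',(m-f)@u,'side',(m-f)@[.232,.973,0]); d=tgt-m; print('left',(R.T@d).round(4))
p=bot.camera('scene');X=cloud(p,np.ones((384,512),bool));q=X[np.linalg.norm(X-m,axis=1)<.022];print(len(q),q.mean(0),q.min(0),q.max(0))
cv2.imwrite('pics/s7.png',cv2.resize(p['frame'][200:384,180:425,::-1],(798,600),interpolation=cv2.INTER_CUBIC))"
```

```text
t17.4 [0.6544 0.2968 0.1142] yaw 69.89 zdir [-0.026 -0.073 -0.997] w 0.0438 F 28.8 [ 0.8 -0.3 -0.4]
(-0.05, -0.03) (-0.018, 0.018) 3959 [ 0.1053 -0.0003 -0.036 ] [ 0.0959 -0.0163 -0.0438] [ 0.1137  0.0155 -0.0302]
(-0.03, -0.023) (-0.018, 0.018) 18 [ 0.0979  0.0009 -0.0289] [ 0.0965 -0.0096 -0.0298] [ 0.1002  0.0103 -0.0277]
(-0.023, -0.01) (-0.04, -0.018) 25 [ 0.0921 -0.0185 -0.0176] [ 0.09   -0.0188 -0.019 ] [ 0.0939 -0.018  -0.0157]
(-0.023, -0.01) (-0.018, 0.018) 798 [ 0.0981  0.     -0.017 ] [ 0.0901 -0.018  -0.0195] [ 0.108  0.018 -0.01 ]
(-0.023, -0.01) (0.018, 0.04) 10 [ 0.0921  0.0182 -0.0179] [ 0.0903  0.018  -0.0188] [ 0.0939  0.0184 -0.017 ]
top 0.03 -0.0145
top 0.05 -0.016
top 0.07 -0.0177
t17.5 [0.6544 0.2969 0.1142] yaw 69.90 zdir [-0.026 -0.073 -0.997] w 0.0438 F 28.8 [ 0.5  0.1 -1.2]
[ 0.45  0.57  0.3   1.35 -0.05  2.37] 0.003914072191137805
mid [0.6938 0.4048 0.1208] ahead 0.09547601709758333 side -8.088704522234513e-05
left [ 0.0001 -0.0004  0.0008]
128 [0.69986058 0.41163348 0.12180542] [0.68406883 0.39333526 0.10352298] [0.71261789 0.42302274 0.14169766]
```

View pics/s7.png

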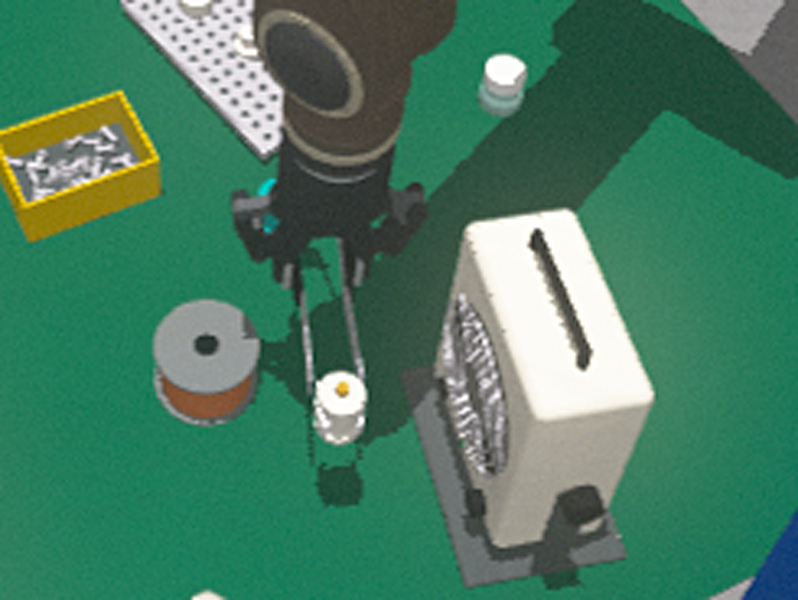

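The picture shows the insulator at (340,405), held upright in the tongs in front of the grille at (475,390), with a clear shadow below. It is 95 mm ahead of the face, centred and still, so I hand in.

```bash
python3 -c "
from cell import bot
print(bot.hand_in())"
```

```text
the job is handed in; nothing more can be done
None
```

I handed the job in with the tongs holding the insulator still in front of the blower: by my last measurement it was about 95 mm from the grille's face, centred and 121 mm above the bench; no verdict was returned.

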